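# Lay out the power-supply kit

## Task

Lay out the power-supply kit for the assembler: put the finned heat sink, the long terminal block, the squat round transformer and the upright can capacitor each into the white nest whose pocket matches its outline. Each must end standing upright and flat on the floor of its own pocket, let go; lower the parts into place, do not drop them.

Things in the scene. Friction and masses are not known exactly. Their poses are not given: they have to be found in the camera images.
- heat_sink_c (a point): Finned aluminium heat sink, 70 x 40 mm and 40 mm high, standing on its base with the fins up; fins and long side run along its x, y is across the 40 mm width (flat outer fins to grip). This point is its centre, half-way up; its own z is up.
- terminal_block_c (a point): Grey plastic terminal block, a long narrow bar 90 x 24 mm and 44 mm high with a row of six screws on top; long side along its x, y across the 24 mm width. This point is its centre, half-way up; its own z is up.
- toroid_c (a point): Toroidal transformer: a squat round copper-wound ring, diameter 56 mm, 36 mm high, lying flat; about 0.3 to 0.55 kg. This point is its centre, half-way up; its own z is up.
- capacitor_c (a point): Can capacitor: upright aluminium cylinder, diameter 36 mm, 60 mm high, two small terminals (3 mm) on top. This point is its centre, half-way up; its own z is up.
- nest_rect_c (a point): Nest for the heat sink. White plastic plate, 104 x 74 mm outside, 10 mm high, fixed to the bench, with one grey-floored pocket, a rectangle 86 x 56 mm, 6 mm deep (floor 4 mm above the bench, rim 10 mm). The point is the centre of the pocket's floor. x runs along the pocket's long side, y across it.
- nest_long_c (a point): Nest for the terminal block. White plastic plate, 122 x 60 mm outside, 10 mm high, fixed to the bench, with one grey-floored pocket, a long narrow rectangle 106 x 40 mm, 6 mm deep (floor 4 mm above the bench, rim 10 mm). The point is the centre of the pocket's floor. x runs along the pocket's long side, y across it.
- nest_big_round_c (a point): Nest for the toroidal transformer. White plastic plate, 90 x 90 mm outside, 10 mm high, fixed to the bench, with one grey-floored pocket, a large circle of diameter 72 mm, 6 mm deep (floor 4 mm above the bench, rim 10 mm). The point is the centre of the pocket's floor.
- nest_small_round_c (a point): Nest for the can capacitor. White plastic plate, 72 x 72 mm outside, 10 mm high, fixed to the bench, with one grey-floored pocket, a small circle of diameter 52 mm, 6 mm deep (floor 4 mm above the bench, rim 10 mm). The point is the centre of the pocket's floor.
Things that resemble listed ones, but are neither listed nor needed, are in the scene too. Leave any pink look-alike of the part that bears capacitor_c alone.

How it is judged:
At the end, for the whole second after the job is handed in: All four parts stand upright (within 0.08 rad), flat on the floor of their own pocket (centre no more than 3 mm higher than when seated, within 12 mm of the pocket's centre seen from above), at rest (horizontal distance between heat_sink_c and nest_rect_c below 0.012 m and z of heat_sink_c in the frame of nest_rect_c below 0.023 m and angle between each of heat_sink_c, terminal_block_c, toroid_c, capacitor_c's own z axis and vertical below 0.08 rad and linear speed of each of heat_sink, terminal_block, toroid, capacitor below 0.01 m/s and horizontal distance between terminal_block_c and nest_long_c below 0.012 m and z of terminal_block_c in the frame of nest_long_c below 0.025 m and horizontal distance between toroid_c and nest_big_round_c below 0.012 m and z of toroid_c in the frame of nest_big_round_c below 0.021 m and horizontal distance between capacitor_c and nest_small_round_c below 0.012 m and z of capacitor_c in the frame of nest_small_round_c below 0.033 m); the robot touches nothing.
It fails at once if the heat sink is dropped: let go in the air, its underside more than 25 mm above the bench (height (world z) of heat_sink_c above 0.045 m and angle between heat_sink_c's own z axis and vertical below 0.5 rad and contact force between heat_sink and the fingers below 0.02 N and contact force between heat_sink and the arm below 0.02 N).
It fails at once if the terminal block is dropped: let go in the air, its underside more than 25 mm above the bench (height (world z) of terminal_block_c above 0.047 m and angle between terminal_block_c's own z axis and vertical below 0.5 rad and contact force between terminal_block and the fingers below 0.02 N and contact force between terminal_block and the arm below 0.02 N).
It fails at once if the toroid is dropped: let go in the air, its underside more than 25 mm above the bench (height (world z) of toroid_c above 0.043 m and angle between toroid_c's own z axis and vertical below 0.5 rad and contact force between toroid and the fingers below 0.02 N and contact force between toroid and the arm below 0.02 N).
It fails at once if the capacitor is dropped: let go in the air, its underside more than 25 mm above the bench (height (world z) of capacitor_c above 0.055 m and angle between capacitor_c's own z axis and vertical below 0.5 rad and contact force between capacitor and the fingers below 0.02 N and contact force between capacitor and the arm below 0.02 N).
It also fails if it takes over 120 s, if anything falls off the work surface, if the arm or the gripper's body presses on something with over 40 N, if the wrist force passes 120 N, or if a joint passes its speed limit or range.

## Robot

A 7-joint arm with a two-finger parallel gripper is mounted at the origin on the work surface. World frame = base frame: x ahead of the robot, y to its left, z up, the work surface at z = 0. Lengths are in m, angles in rad, forces in N, time in s.
With the tool pointing down it reaches from about 0.425 to 0.925 m from the base axis. Payload 6.8 kg.
Tool frame: the origin (TCP) lies at the very end of the fingers, on their centre line; the grasp point (between the pads) lies r.pinch_z behind it (r.pinch_z is the distance from the TCP to the grasp point, in m); z points along the fingers, y is the line along which they close (so a half turn about z gives the same grasp; the last joint's range is limited). The gripper opens to 85 mm and grips with 20 to 120 N. Pads are 22 mm wide; open, the fingers measure 114 mm over their backs; the gripper's body (76 mm by 85 mm) begins 54 mm behind the grasp point. The pads swing forward as they close: fully open they stand 13 mm farther back than shut.
Start: joints at [-1.449, 0.477, 0.022, 1.555, -0.011, 1.109, -0.083], TCP at [0.154, 0.657, 0.231] pointing down, gripper open.
Joint ranges: [-2.96, 2.96], [-0.34, 2.1], [-1.41, 1.46], [0.24, 2.44], [-1.37, 4.51], [0.17, 1.92], [-2.96, 2.96]. Speed limits (rad/s): [2.39, 2.39, 3.14, 3.14, 3.14, 3.14, 3.14].

## Interface

Orientations are given as a rotation vector (axis times angle).
In Python, from bench import status, grab_frame, camera_model, r gives the robot as it stands. The module is installed in compiled form; this text tells all that it offers.
- The arm moves only by the shell command python3 -m creep 'ROWS' [FORCE]. ROWS is text: rows parted by semicolons, each of 7 numbers parted by spaces: the turn, a rotation vector about the tool's x, y, z in rad, then the shift along the tool's x, y, z in mm, then the opening, from -1 (shut) to 1 (fully open). In form: rx ry rz tx ty tz fingers; .... A call has 1 to 10 rows; each row is the pose to reach, as a shift and turn from the pose commanded when the call began, along the tool's axes at that moment; what a row does not reach only later rows make up. A row lasts 1/8 s, in which the tool goes at most 62.5 mm and 10.7 degrees, less where a joint would pass 70% of its speed; a pose out of reach is approached as far as the arm can. A call with a gripper value outside its range is refused whole. The fingers move at their own pace and stop on an object; FORCE is the grip in N (left out, the last holds). Time passes only in rows, so rows that repeat a pose let the fingers close. It gives the time, the measured TCP pose, the force, the opening and the grip force at its end, in the units of the state.
- status.get_obs(): the state, without advancing time (a new reading comes with each control period).
- grab_frame(name): name is "scene" or "top" or "wrist"; returns (picture, depth): 384x512x3 uint8, red, green, blue; 384x512 float32, m along the optical axis (not along the pixel's ray), 0 where there is no reading.
- camera_model(name): a dict with "K" (3x3 intrinsics, pixels), "rvec" (rotation vector, rad) and "tvec" (3), from world to camera coordinates, as OpenCV has them. Camera axes: x right, y down, z forward; pixel columns grow to the right and rows downward; lengths in m; the calibration is good to about 2 mm. A picture is of the moment at which its call begins: read the wrist's pose just before it. camera_model takes no time and is no camera call; for the wrist camera it gives the pose at the moment of the call.
- r.hand_in(): hands the job in; it is judged then, once.
The state is a dict: "clock": time; "joints": joint angles; "qvel": joint speeds; "tau": joint torques, N m; "tcp_pos": TCP position; "orientation": TCP orientation; "contact_force": force on the tool from outside, world axes, zero at the start; "moment": the same for the moment, N m; "grip_width": finger opening in m; "gripper_force": force on a finger pad.
Only numpy, scipy, OpenCV 4.12 (cv2) and the standard library are available. Lean on these libraries where they do the work, as an engineer would, in place of code of your own. Each camera call takes 0.05 s, during which the arm holds its last target. There are 200 camera calls.

## Working session

There is one attempt and no reset: what is moved stays moved. The work goes in short steps, Python scripts to look and compute and a shell command to move; the robot and the scene stay as the last step left them, time stands still between calls to the robot, and variables do not carry over. Pictures are saved under pics/ and viewed, at most 14 in all, crops included, and the job is handed in when it is done.

```bash
mkdir -p pics
cat > h.py <<'E'
import numpy as np, cv2
from scipy.spatial.transform import Rotation as R
from bench import status, grab_frame, camera_model, r
def save(n,im): cv2.imwrite(f'pics/{n}.png',im[:,:,::-1])
def pts(depth,m):
    K=np.array(m['K']);h,w=depth.shape;u,v=np.meshgrid(np.arange(w),np.arange(h))
    c=np.stack([(u-K[0,2])/K[0,0]*depth,(v-K[1,2])/K[1,1]*depth,depth],-1)
    return (c-np.array(m['tvec']).ravel())@R.from_rotvec(np.array(m['rvec']).ravel()).as_matrix()
E
python3 - <<'E'
from h import *
s=status.get_obs();print({k:np.round(v,3) for k,v in s.items()},r.pinch_z)
for n in ['top','scene']:
    p,d=grab_frame(n);save(n+'0',cv2.resize(p,(800,600)));np.savez(f'{n}0.npz',p=p,d=d);m=camera_model(n);print(m)
    w=pts(d,m);print(np.round(w[::95,::127],2).tolist())
E
```

```text
{'clock': np.float64(0.0), 'joints': array([-1.449,  0.478,  0.022,  1.556, -0.011,  1.109, -0.083]), 'qvel': array([-0.   , -0.001, -0.003,  0.001,  0.   , -0.   , -0.   ]), 'tau': array([-1.0000e-03, -5.9644e+01,  1.6070e+00, -2.8119e+01,  1.2000e-02,
        9.0000e-03,  0.0000e+00]), 'tcp_pos': array([0.154, 0.657, 0.23 ]), 'orientation': array([-3.600e-01, -3.121e+00,  3.000e-03]), 'contact_force': array([-0.142, -0.461,  0.927]), 'moment': array([-0.004, -0.016, -0.059]), 'gripper_force': np.float64(0.0), 'grip_width': np.float64(0.086)} 0.0187
{'K': array([[372.23144989,   0.        , 255.39184216],
       [  0.        , 372.23144989, 193.99285972],
       [  0.        ,   0.        ,   1.        ]]), 'rvec': array([ 2.1867841 , -2.12681215,  0.11946871]), 'tvec': array([-0.01269946,  0.53623036,  0.77582895])}
[[[1.43, 1.14, -0.66], [1.44, 0.58, -0.66], [1.44, 0.04, -0.63], [1.45, -0.49, -0.62], [1.44, -1.0, -0.59]], [[0.76, 0.61, 0.0], [0.76, 0.31, 0.0], [0.77, 0.01, -0.0], [0.78, -0.28, 0.0], [0.78, -0.57, 0.01]], [[0.53, 0.58, 0.0], [0.54, 0.29, 0.0], [0.55, 0.01, 0.02], [
[... 328 characters left out ...]
97995, 191.92341242],
       [  0.        ,   0.        ,   1.        ]]), 'rvec': array([ 2.29223187,  1.34907616, -0.36159996]), 'tvec': array([-0.2583651 , -0.4049972 ,  1.05986684])}
[[[-0.87, -0.38, -0.23], [0.06, -0.05, 0.19], [-0.06, 0.36, 0.0], [0.13, 0.71, 0.0], [0.51, 0.65, 0.23]], [[-0.03, -0.42, -0.0], [0.13, -0.13, 0.0], [0.29, 0.16, 0.0], [0.45, 0.45, 0.0], [0.64, 0.65, 0.07]], [[0.27, -0.47, -0.0], [0.41, -0.23, 0.0], [0.54, 0.02, 0.0], [0.68, 0.26, 0.0], [0.81, 0.51, -0.0]], [[0.49, -0.51, 0.0], [0.61, -0.3, 0.01], [0.72, -0.09, 0.0], [0.84, 0.12, 0.0], [0.96, 0.34, -0.0]], [[0.66, -0.55, -0.0], [0.76, -0.36, 0.0], [0.87, -0.17, -0.0], [0.97, 0.02, 0.0], [1.26, 0.65, -0.75]]]
```

View pics/top0.png

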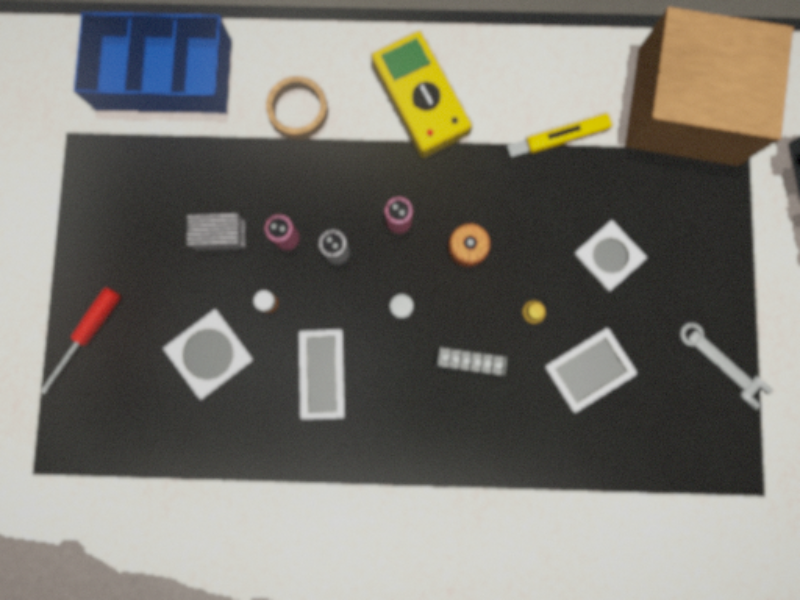

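View pics/scene0.png

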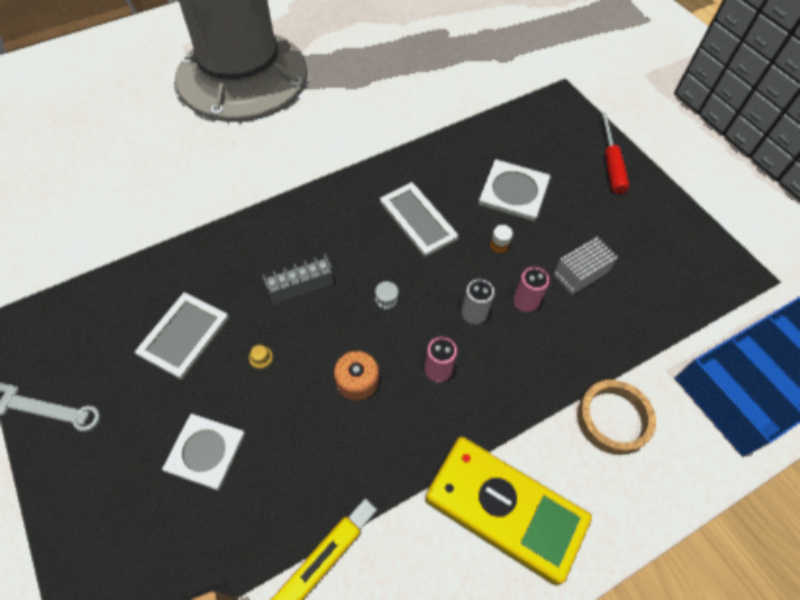

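Top view (800x600 px): heat sink at (215,230), toroid at (470,243), terminal block at (472,361). Nests: big round (208,354), long (321,374), rect (591,369), small round (611,255).
Capacitor candidates: (281,230) and (399,212) are pink look-alikes. (333,245) is bare aluminium, so it is the one described. The small jars at (264,300), (402,305) and (534,311) are distractors.

```bash
cat > meas.py <<'E'
from h import *
def cast(uv,m,z):
    K=np.array(m['K']);Rm=R.from_rotvec(np.array(m['rvec']).ravel()).as_matrix();t=np.array(m['tvec']).ravel()
    ray=np.c_[(uv[:,0]-K[0,2])/K[0,0],(uv[:,1]-K[1,2])/K[1,1],np.ones(len(uv))]@Rm
    c=-t@Rm
    return c+ray*((z-c[2])/ray[:,2])[:,None]
def fit(mask,m,z,around=None):
    n,l,st,ce=cv2.connectedComponentsWithStats(mask.astype(np.uint8))
    i=1+np.argmax(st[1:,4]) if around is None else min((k for k in range(1,n) if st[k,4]>40),key=lambda k:np.hypot(*(ce[k]-around)))
    cs,_=cv2.findContours((l==i).astype(np.uint8),0,2)
    w=cast(max(cs,key=len)[:,0].astype(float),m,z)[:,:2]
    rc=cv2.minAreaRect((w*1000).astype(np.float32))
    (x,y),(a,b),th=rc
    if b>a: a,b,th=b,a,th+90
    return x/1000,y/1000,a,b,(th+90)%180-90
E
python3 - <<'E'
from meas import *
for cam in ['top','scene']:
    D=np.load(cam+'0.npz');p,d=D['p'],D['d'];m=camera_model(cam);w=pts(d,m);z=w[...,2]
    g=p.astype(int).min(2);S=np.array([512/800,384/600])
    px={'top':dict(heat=(215,230),term=(472,361),toro=(470,243),capa=(333,245),nrect=(591,369),nlong=(321,374),nbig=(208,354),nsm=(611,255)),
     'scene':dict(heat=(588,264),term=(297,278),toro=(357,372),capa=(478,300),nrect=(181,334),nlong=(418,217),nbig=(515,188),nsm=(203,451))}[cam]
    for k,h in dict(heat=.04,term=.044,toro=.036,capa=.06,nrect=.01,nlong=.01,nbig=.01,nsm=.01).items():
        c=np.array(px[k])*S
        uu,vv=np.meshgrid(np.arange(512),np.arange(384));near=np.hypot(uu-c[0],vv-c[1])<48
        if k[0]=='n': mk=near&(g>90)&(z<.02)
        else: mk=near&(abs(z-h)<.008); mk=cv2.morphologyEx(mk.astype(np.uint8),3,np.ones((3,3)))
        q=fit(mk,m,h,c)
        zz=np.percentile(z[(mk>0)&(np.hypot(uu-c[0],vv-c[1])<25)],[10,50,90])
        print(cam,k,np.round(q,3),'z',np.round(zz,3))
D=np.load('top0.npz')['p'];save('crop0',cv2.resize(D[110:260,95:425],None,fx=2.4,fy=2.4,interpolation=2))
E
```

```text
top heat [  0.633   0.265  72.19   42.132 -86.217] z [0.028 0.038 0.042]
top term [ 0.46  -0.098 90.217 22.939 83.471] z [0.034 0.037 0.045]
top toro [ 0.624 -0.093 53.557 52.431  1.021] z [0.034 0.036 0.039]
top capa [ 0.614  0.094 34.6   34.054  1.545] z [0.059 0.061 0.063]
top nrect [  0.453  -0.269 110.182  80.154 -57.189] z [0.003 0.006 0.011]
top nlong [4.36000e-01 1.10000e-01 1.28487e+02 6.62370e+01 2.80100e+00] z [0.003 0.006 0.011]
top nbig [ 0.46   0.272 96.256 96.186 39.374] z [0.003 0.007 0.012]
top nsm [  0.617  -0.299  78.544  78.244 -47.296] z [0.002 0.008 0.012]
scene heat [  0.634   0.266  76.241  43.437 -86.512] z [0.031 0.039 0.042]
scene term [ 0.461 -0.097 89.931 30.055 83.107] z [0.034 0.037 0.045]
scene toro [  0.625  -0.093  54.956  52.857 -28.746] z [0.034 0.037 0.038]
scene capa [  0.615   0.095  39.54   35.118 -50.631] z [0.057 0.061 0.063]
scene nrect [  0.454  -0.267 107.744  78.909 -57.362] z [0.004 0.006 0.011]
scene nlong [4.38000e-01 1.11000e-01 1.27898e+02 6.52680e+01 3.76200e+00] z [0.004 0.007 0.012]
scene nbig [  0.462   0.272  99.293  93.581 -50.62 ] z [0.004 0.008 0.012]
scene nsm [ 0.618 -0.297 75.838 74.834 42.984] z [0.004 0.009 0.012]
```

View pics/crop0.png

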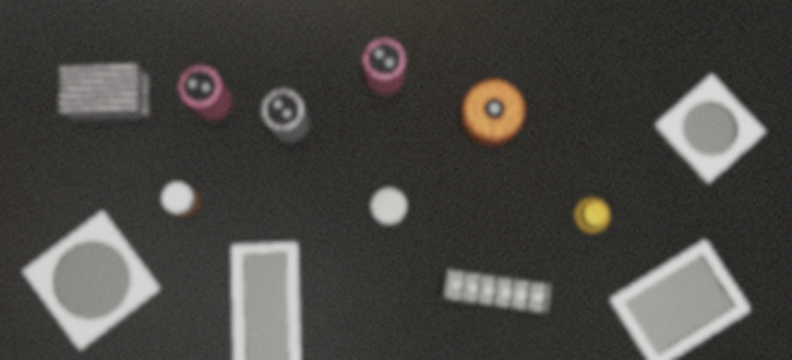

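Crop 0 shows the two pink cans at crop px (200,88) and (385,60), and the bare aluminium can at (283,110), which is the one to take. Both views agree to within 2 mm, and the sizes and heights match the description, so I'll start with the heat sink.

```bash
cat > plan.py <<'E'
import sys
from h import *
# args: x y z(TCP) yaw_deg of closing line
x,y,z,yaw=map(float,sys.argv[1:5])
s=status.get_obs();R0=R.from_rotvec(s['orientation'])
best=None
for k in (0,180):
    a=np.radians(yaw+k);ty=np.array([np.cos(a),np.sin(a),0]);tz=np.array([0,0,-1.]);tx=np.cross(ty,tz)
    rv=(R0.inv()*R.from_matrix(np.c_[tx,ty,tz])).as_rotvec()
    j7=s['joints'][6]
    print('rot',np.round(rv,3),'shift mm',np.round(R0.inv().apply(np.array([x,y,z])-s['tcp_pos'])*1000,1))
print('t',round(float(s['clock']),2),'j7',round(float(s['joints'][6]),2),'tcp',np.round(s['tcp_pos'],4),'F',np.round(s['contact_force'],1),'w',round(float(s['grip_width']),4),'gf',round(float(s['gripper_force']),1))
E
python3 plan.py 0.633 0.2655 0.12 3.7
```

```text
rot [-1.000e-03  1.000e-03  1.276e+00] shift mm [-555.9 -271.6  110.9]
rot [-1.000e-03 -1.000e-03 -1.865e+00] shift mm [-555.9 -271.6  110.9]
t 0.1 j7 -0.08 tcp [0.1536 0.6567 0.2304] F [-0.2  0.4  0.8] w 0.0855 gf 0.0
```

```bash
python3 -m creep '0 0 1.276 -555.9 -271.6 110.9 1;0 0 1.276 -555.9 -271.6 110.9 1;0 0 1.276 -555.9 -271.6 110.9 1;0 0 1.276 -555.9 -271.6 110.9 1;0 0 1.276 -555.9 -271.6 110.9 1;0 0 1.276 -555.9 -271.6 110.9 1;0 0 1.276 -555.9 -271.6 110.9 1;0 0 1.276 -555.9 -271.6 110.9 1;0 0 1.276 -555.9 -271.6 110.9 1;0 0 1.276 -555.9 -271.6 110.9 1' 40; python3 plan.py 0.633 0.2655 0.008 3.7
```

```text
clock: 1.35
tcp_pos: [0.6315, 0.2672, 0.1202]
orientation: [-2.147, -2.293, 0.001]
contact_force: [0.8, 0.6, -0.2]
grip_width: 0.0857
gripper_force: 0.0
rot [-0.001 -0.     0.001] shift mm [ -1.8   1.5 112.2]
rot [ 0.000e+00 -1.000e-03 -3.141e+00] shift mm [ -1.8   1.5 112.2]
t 1.35 j7 -0.21 tcp [0.6315 0.2672 0.1202] F [ 0.8  0.6 -0.2] w 0.0857 gf 0.0
```

```bash
python3 - <<'E'
from meas import *
m=camera_model('wrist');p,d=grab_frame('wrist');save('w1',p)
w=pts(d,m);z=w[...,2];mk=(abs(z-.04)<.008)&(abs(w[...,0]-.633)<.06)&(abs(w[...,1]-.266)<.07)
mk=cv2.morphologyEx(mk.astype(np.uint8),3,np.ones((7,7)))
print(np.round(fit(mk,m,.04),3)); f=d[(d>0)&(d<.25)&(z>.09)]
q=w[(z>.09)&(d>0)];print('fingers',np.round(np.percentile(q[:,2],[0,1,5,50]),3) if len(q) else None)
E
python3 plan.py 0.633 0.2655 0.008 3.7
```

```text
[  0.632   0.268  70.91   40.005 -86.4  ]
fingers [0.133 0.139 0.152 0.195]
rot [ 0.003  0.007 -0.009] shift mm [  9.6  -4.7 111.3]
rot [ 0.011 -0.005  3.132] shift mm [  9.6  -4.7 111.3]
t 1.4 j7 -0.2 tcp [0.6378 0.2569 0.1194] F [ 5.  -6.6  0.5] w 0.0852 gf 0.0
```

View pics/w1.png

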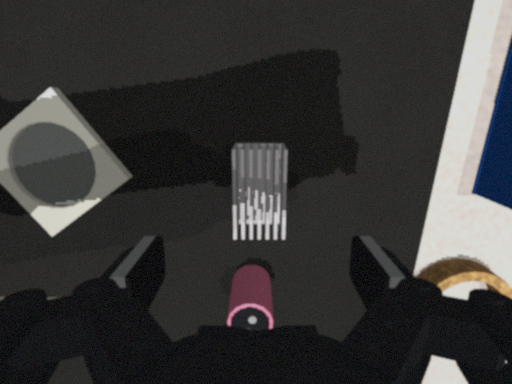

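The wrist view shows the heat sink at px (260,190) between the fingers, with a pink can at (250,300) clear of them. The open fingertips sit 13 mm above the TCP, as stated. The arm overshot after the fast move, so I'll let it settle and descend in smaller steps.

```bash
python3 -m creep '0 0 0 0 0 0 1;0 0 0 0 0 0 1;0 0 0 0 0 25 1;0 0 0 0 0 50 1;0 0 0 0 0 75 1;0 0 0 0 0 90 1;0 0 0 0 0 90 1;0 0 0 0 0 90 1'; python3 plan.py 0.633 0.266 0.008 3.7
```

```text
clock: 2.4
tcp_pos: [0.6309, 0.2691, 0.032]
orientation: [2.147, 2.293, 0.002]
contact_force: [-0.0, -0.1, 0.3]
grip_width: 0.0851
gripper_force: 0.0
rot [ 0.001 -0.001  0.001] shift mm [-3.2  1.8 24.1]
rot [ 1.000e-03  2.000e-03 -3.141e+00] shift mm [-3.2  1.8 24.1]
t 2.4 j7 -0.18 tcp [0.6309 0.2691 0.032 ] F [-0.  -0.1  0.3] w 0.0851 gf 0.0
```

```bash
python3 -m creep '0 0 0 -2.5 1.8 12 1;0 0 0 -2.5 1.8 24 1;0 0 0 -2.5 1.8 24 1;0 0 0 -2.5 1.8 24 0;0 0 0 -2.5 1.8 24 -1;0 0 0 -2.5 1.8 24 -1;0 0 0 -2.5 1.8 24 -1;0 0 0 -2.5 1.8 24 -1;0 0 0 -2.5 1.8 24 -1;0 0 0 -2.5 1.8 24 -1' 50; python3 plan.py 0.633 0.266 0.15 3.7
```

```text
clock: 3.65
tcp_pos: [0.6329, 0.2662, 0.0076]
orientation: [2.148, 2.292, 0.002]
contact_force: [0.3, -0.8, 5.4]
grip_width: 0.0393
gripper_force: 52.2
rot [ 0.001 -0.     0.   ] shift mm [  -0.2    0.2 -142.4]
rot [ 1.000e-03  1.000e-03 -3.141e+00] shift mm [  -0.2    0.2 -142.4]
t 3.65 j7 -0.17 tcp [0.6329 0.2662 0.0076] F [ 0.3 -0.8  5.4] w 0.0393 gf 52.2
```

```bash
python3 -m creep '0 0 0 0 0 -15 -1;0 0 0 0 0 -35 -1;0 0 0 0 0 -65 -1;0 0 0 0 0 -95 -1;0 0 0 0 0 -120 -1;0 0 0 0 0 -130 -1;0 0 0 0 0 -130 -1;0 0 0 0 0 -130 -1'; python3 plan.py 0.4535 -0.268 0.11 32.7
```

```text
clock: 4.65
tcp_pos: [0.6316, 0.2658, 0.1359]
orientation: [-2.147, -2.292, 0.003]
contact_force: [-0.7, -1.3, -2.1]
grip_width: 0.0394
gripper_force: 51.5
rot [-0.002  0.    -0.506] shift mm [-521.1 -212.4   26.6]
rot [0.    0.003 2.636] shift mm [-521.1 -212.4   26.6]
t 4.65 j7 -0.21 tcp [0.6316 0.2658 0.1359] F [-0.7 -1.3 -2.1] w 0.0394 gf 51.5
```

```bash
python3 -m creep '0 0 -0.05 -26 -11 2 -1;0 0 -0.12 -78 -32 5 -1;0 0 -0.18 -130 -53 8 -1;0 0 -0.24 -182 -74 11 -1;0 0 -0.3 -234 -95 14 -1;0 0 -0.36 -286 -117 17 -1;0 0 -0.42 -338 -138 20 -1;0 0 -0.48 -390 -159 23 -1;0 0 -0.506 -442 -180 26 -1;0 0 -0.506 -486 -198 26 -1' && python3 -m creep '0 0 0 -25 -29 0 -1;0 0 0 -25 -29 0 -1;0 0 0 -25 -29 0 -1;0 0 0 -25 -29 0 -1'; python3 plan.py 0.4535 -0.268 0.11 32.7
```

```text
clock: 5.9
tcp_pos: [0.4646, -0.2337, 0.1101]
orientation: [-1.506, -2.755, 0.001]
contact_force: [1.1, 0.5, -1.8]
grip_width: 0.0393
gripper_force: 51.5
clock: 6.4
tcp_pos: [0.456, -0.267, 0.1106]
orientation: [-1.502, -2.758, -0.001]
contact_force: [-0.2, 0.9, -2.0]
grip_width: 0.0396
gripper_force: 51.5
rot [ 0.    -0.001  0.003] shift mm [ 0.5 -2.6  0.6]
rot [ 2.000e-03  0.000e+00 -3.139e+00] shift mm [ 0.5 -2.6  0.6]
t 6.4 j7 1.17 tcp [ 0.456  -0.267   0.1106] F [-0.2  0.9 -2. ] w 0.0396 gf 51.5
```

```bash
python3 -m creep '0 0 0 0.5 -2.6 20 -1;0 0 0 0.5 -2.6 45 -1;0 0 0 0.5 -2.6 65 -1;0 0 0 0.5 -2.6 75 -1;0 0 0 0.5 -2.6 75 -1;0 0 0 0.5 -2.6 75 -1' ; python3 plan.py 0.4535 -0.268 0.012 32.7
python3 - <<'E'
from meas import *
p,d=grab_frame('top');save('t2',cv2.resize(p[190:290,320:440],None,fx=5,fy=5));
E
```

```text
clock: 7.15
tcp_pos: [0.4536, -0.2695, 0.0367]
orientation: [1.505, 2.756, 0.0]
contact_force: [-0.1, -0.2, -2.2]
grip_width: 0.0393
gripper_force: 51.5
rot [0.001 0.001 0.001] shift mm [ 1.4  0.7 24.7]
rot [-1.000e-03  1.000e-03 -3.141e+00] shift mm [ 1.4  0.7 24.7]
t 7.15 j7 1.23 tcp [ 0.4536 -0.2695  0.0367] F [-0.1 -0.2 -2.2] w 0.0393 gf 51.5
```

View pics/t2.png

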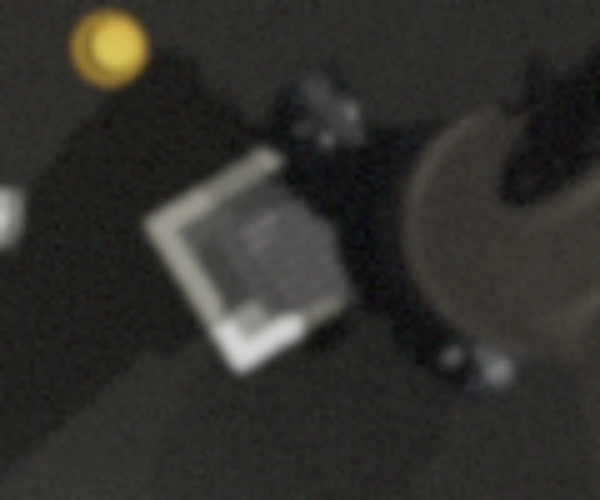

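The crop shows the heat sink over its pocket at (270,250), parallel to the walls. I'll lower it to the floor.

```bash
python3 -m creep '0 0 0 1 0.5 8 -1;0 0 0 1 0.5 16 -1;0 0 0 1 0.5 21 -1;0 0 0 1 0.5 24 -1;0 0 0 1 0.5 25 -1;0 0 0 1 0.5 25 -1' ; python3 plan.py 0.4535 -0.268 0.012 32.7
```

```text
clock: 7.95
tcp_pos: [0.4527, -0.2683, 0.0115]
orientation: [-1.506, -2.757, -0.001]
contact_force: [-3.7, 1.3, 6.2]
grip_width: 0.0393
gripper_force: 52.6
rot [ 0.    -0.001  0.   ] shift mm [-0.2  0.9 -0.5]
rot [ 1.000e-03  0.000e+00 -3.142e+00] shift mm [-0.2  0.9 -0.5]
t 7.95 j7 1.24 tcp [ 0.4527 -0.2683  0.0115] F [-3.7  1.3  6.2] w 0.0393 gf 52.6
```

Floor contact came at the predicted height. Release and rise.

```bash
python3 -m creep '0 0 0 0 0 0 0.3;0 0 0 0 0 0 1;0 0 0 0 0 0 1;0 0 0 0 0 0 1;0 0 0 0 0 -20 1;0 0 0 0 0 -50 1;0 0 0 0 0 -90 1;0 0 0 0 0 -110 1;0 0 0 0 0 -110 1' ; python3 plan.py 0.4605 -0.0975 0.11 -6.7
```

```text
clock: 9.07
tcp_pos: [0.454, -0.2689, 0.1224]
orientation: [1.504, 2.754, 0.001]
contact_force: [0.5, -0.6, -0.6]
grip_width: 0.0855
gripper_force: 0.0
rot [0.003 0.002 0.688] shift mm [140.7  98.1  12.2]
rot [-2.000e-03  4.000e-03 -2.454e+00] shift mm [140.7  98.1  12.2]
t 9.07 j7 1.17 tcp [ 0.454  -0.2689  0.1224] F [ 0.5 -0.6 -0.6] w 0.0855 gf 0.0
```

```bash
python3 -m creep '0 0 0.15 30 20 3 1;0 0 0.3 65 45 6 1;0 0 0.45 100 70 9 1;0 0 0.6 130 90 12 1;0 0 0.688 140.7 98.1 12.2 1;0 0 0.688 140.7 98.1 12.2 1;0 0 0.688 140.7 98.1 12.2 1;0 0 0.688 140.7 98.1 12.2 1;0 0 0.688 140.7 98.1 12.2 1' ; python3 plan.py 0.4605 -0.0975 0.010 -6.7
```

```text
clock: 10.2
tcp_pos: [0.4593, -0.0978, 0.1088]
orientation: [2.348, 2.086, 0.0]
contact_force: [-0.9, 0.2, 0.0]
grip_width: 0.0855
gripper_force: 0.0
rot [ 0.     0.    -0.001] shift mm [ 0.4  1.1 98.8]
rot [ 0.    -0.     3.141] shift mm [ 0.4  1.1 98.8]
t 10.2 j7 0.21 tcp [ 0.4593 -0.0978  0.1088] F [-0.9  0.2  0. ] w 0.0855 gf 0.0
```

```bash
python3 -m creep '0 0 0 0.4 1 25 1;0 0 0 0.4 1 50 1;0 0 0 0.4 1 75 1;0 0 0 0.4 1 90 1;0 0 0 0.4 1 98 1;0 0 0 0.4 1 98 1;0 0 0 0.4 1 98 1' ; python3 plan.py 0.4605 -0.0975 0.010 -6.7; python3 -m creep '0 0 0 0 0 0 0;0 0 0 0 0 0 -1;0 0 0 0 0 0 -1;0 0 0 0 0 0 -1;0 0 0 0 0 0 -1;0 0 0 0 0 0 -1;0 0 0 0 0 0 -1;0 0 0 0 0 0 -1' 50
```

```text
clock: 11.08
tcp_pos: [0.4609, -0.0968, 0.0114]
orientation: [2.347, 2.087, 0.001]
contact_force: [0.9, 0.9, 0.1]
grip_width: 0.0857
gripper_force: 0.0
rot [ 0.001 -0.    -0.   ] shift mm [-0.7 -0.4  1.4]
rot [-0.000e+00 -2.000e-03  3.141e+00] shift mm [-0.7 -0.4  1.4]
t 11.07 j7 0.34 tcp [ 0.4609 -0.0968  0.0114] F [0.9 0.9 0.1] w 0.0857 gf 0.0
clock: 12.08
tcp_pos: [0.4607, -0.0967, 0.0111]
orientation: [2.347, 2.088, 0.001]
contact_force: [-0.6, 0.7, 5.7]
grip_width: 0.0235
gripper_force: 49.6
```

```bash
python3 -m creep '0 0 0 0 0 -15 -1;0 0 0 0 0 -40 -1;0 0 0 0 0 -70 -1;0 0 0 0 0 -90 -1;0 0 0 0 0 -100 -1;0 0 0 0 0 -100 -1;0 0 0 0 0 -100 -1'; python3 plan.py 0.437 0.1105 0.11 93.3
```

```text
clock: 12.95
tcp_pos: [0.4599, -0.0966, 0.1102]
orientation: [-2.347, -2.087, 0.001]
contact_force: [0.2, -0.4, -1.5]
grip_width: 0.0235
gripper_force: 49.0
rot [-1.000e-03 -1.000e-03 -1.745e+00] shift mm [203.  -46.9   0.3]
rot [-1.000e-03  1.000e-03  1.396e+00] shift mm [203.  -46.9   0.3]
t 12.95 j7 0.21 tcp [ 0.4599 -0.0966  0.1102] F [ 0.2 -0.4 -1.5] w 0.0235 gf 49.0
```

```bash
python3 -m creep '0 0 0.15 15 -3.5 0 -1;0 0 0.3 40 -9 0 -1;0 0 0.45 65 -15 0 -1;0 0 0.6 90 -21 0 -1;0 0 0.75 115 -27 0 -1;0 0 0.9 140 -32 0 -1;0 0 1.05 165 -38 0 -1;0 0 1.2 185 -43 0 -1;0 0 1.3 198 -46 0 -1;0 0 1.396 203 -46.9 0 -1' && python3 -m creep '0 0 0 0 0 0 -1;0 0 0 0 0 0 -1;0 0 0 0 0 0 -1;0 0 0 0 0 0 -1'; python3 plan.py 0.437 0.1105 0.035 93.3
```

```text
clock: 14.2
tcp_pos: [0.4369, 0.1111, 0.11]
orientation: [3.139, 0.088, -0.002]
contact_force: [0.5, -0.2, -0.7]
grip_width: 0.0231
gripper_force: 49.0
clock: 14.7
tcp_pos: [0.4376, 0.1101, 0.1108]
orientation: [-3.14, -0.091, 0.0]
contact_force: [-0.9, -0.0, -0.7]
grip_width: 0.0233
gripper_force: 49.0
rot [-0.    -0.    -3.142] shift mm [-0.6 -0.5 75.8]
rot [-0.  0.  0.] shift mm [-0.6 -0.5 75.8]
t 14.7 j7 -1.43 tcp [0.4376 0.1101 0.1108] F [-0.9 -0.  -0.7] w 0.0233 gf 49.0
```

```bash
python3 -m creep '0 0 0 -0.6 -0.5 20 -1;0 0 0 -0.6 -0.5 45 -1;0 0 0 -0.6 -0.5 65 -1;0 0 0 -0.6 -0.5 75 -1;0 0 0 -0.6 -0.5 75 -1;0 0 0 -0.6 -0.5 75 -1' ; python3 plan.py 0.437 0.1105 0.0151 93.3
```

```text
clock: 15.45
tcp_pos: [0.4374, 0.1109, 0.0364]
orientation: [-3.14, -0.09, -0.001]
contact_force: [-0.0, -0.6, -1.2]
grip_width: 0.0232
gripper_force: 49.0
rot [ 1.000e-03 -1.000e-03 -3.142e+00] shift mm [-0.5  0.4 21.3]
rot [-0.    -0.001  0.   ] shift mm [-0.5  0.4 21.3]
t 15.45 j7 -1.28 tcp [0.4374 0.1109 0.0364] F [-0.  -0.6 -1.2] w 0.0232 gf 49.0
```

```bash
python3 -m creep '0 0 0 0 0 8 -1;0 0 0 0 0 14 -1;0 0 0 0 0 18 -1;0 0 0 0 0 20.5 -1;0 0 0 0 0 21.8 -1;0 0 0 0 0 21.8 -1;0 0 0 0 0 21.8 -1'
```

```text
clock: 16.32
tcp_pos: [0.4368, 0.1108, 0.015]
orientation: [-3.139, -0.09, 0.001]
contact_force: [-6.2, -0.3, 21.8]
grip_width: 0.0235
gripper_force: 52.1
```

```bash
python3 -m creep '0 0 0 0 0 -0.5 -1;0 0 0 0 0 -0.5 0;0 0 0 0 0 -0.5 1;0 0 0 0 0 -0.5 1;0 0 0 0 0 -0.5 1;0 0 0 0 0 -20 1;0 0 0 0 0 -50 1;0 0 0 0 0 -90 1;0 0 0 0 0 -100 1;0 0 0 0 0 -100 1' ; python3 plan.py 0.6245 -0.093 0.11 0
```

```text
clock: 17.58
tcp_pos: [0.437, 0.1113, 0.1141]
orientation: [-3.139, -0.092, -0.001]
contact_force: [-1.0, 0.9, -0.6]
grip_width: 0.0857
gripper_force: 0.0
rot [-0.000e+00 -1.000e-03 -1.512e+00] shift mm [175.2 214.9   4.1]
rot [-1.000e-03  0.000e+00  1.629e+00] shift mm [175.2 214.9   4.1]
t 17.57 j7 -1.43 tcp [0.437  0.1113 0.1141] F [-1.   0.9 -0.6] w 0.0857 gf 0.0
```

```bash
python3 -m creep '0 0 -0.12 20 25 1 1;0 0 -0.28 50 62 2 1;0 0 -0.44 80 98 3 1;0 0 -0.6 110 135 4 1;0 0 -0.76 140 172 4 1;0 0 -0.9 163 200 4 1;0 0 -1.0 175.2 214.9 4 1;0 0 -1.0 175.2 214.9 4 1;0 0 -1.0 175.2 214.9 4 1;0 0 -1.0 175.2 214.9 4 1'; python3 plan.py 0.6245 -0.093 0.003 150
python3 - <<'E'
from meas import *
m=camera_model('wrist');p,d=grab_frame('wrist')
w=pts(d,m);z=w[...,2];mk=(abs(z-.036)<.008)&(abs(w[...,0]-.6245)<.05)&(abs(w[...,1]+.093)<.05)
mk=cv2.morphologyEx(mk.astype(np.uint8),3,np.ones((5,5)))
print(np.round(fit(mk,m,.036),3))
E
```

```text
clock: 18.82
tcp_pos: [0.6235, -0.0921, 0.1095]
orientation: [-2.711, -1.585, 0.001]
contact_force: [-0.2, -1.0, 1.0]
grip_width: 0.0855
gripper_force: 0.0
rot [ 0.000e+00 -2.000e-03 -3.131e+00] shift mm [ -0.3   1.5 106.4]
rot [-0.002 -0.     0.011] shift mm [ -0.3   1.5 106.4]
t 18.82 j7 -0.16 tcp [ 0.6235 -0.0921  0.1095] F [-0.2 -1.   1. ] w 0.0855 gf 0.0
[ 0.624 -0.092 54.288 54.287 15.73 ]
```

```bash
python3 -m creep '0 0 0 -0.5 1 25 1;0 0 0 -0.5 1 50 1;0 0 0 -0.5 1 75 1;0 0 0 -0.5 1 95 1;0 0 0 -0.5 1 106 1;0 0 0 -0.5 1 106.5 1;0 0 0 -0.5 1 106.5 1;0 0 0 -0.5 1 106.5 1' ; python3 plan.py 0.6245 -0.0925 0.003 150; python3 -m creep '0 0 0 0 0 0 0.5;0 0 0 0 0 0 -1;0 0 0 0 0 0 -1;0 0 0 0 0 0 -1;0 0 0 0 0 0 -1;0 0 0 0 0 0 -1;0 0 0 0 0 0 -1' 70
```

```text
clock: 19.88
tcp_pos: [0.6255, -0.0946, 0.0043]
orientation: [2.712, 1.585, 0.002]
contact_force: [0.6, 0.4, 0.5]
grip_width: 0.0855
gripper_force: 0.0
rot [ 1.000e-03  2.000e-03 -3.131e+00] shift mm [ 1.4 -1.9  1.3]
rot [ 0.001 -0.001  0.01 ] shift mm [ 1.4 -1.9  1.3]
t 19.88 j7 -0.09 tcp [ 0.6255 -0.0946  0.0043] F [0.6 0.4 0.5] w 0.0855 gf 0.0
clock: 20.75
tcp_pos: [0.6249, -0.0944, 0.0044]
orientation: [-2.712, -1.585, -0.001]
contact_force: [-3.1, 0.6, 8.0]
grip_width: 0.0538
gripper_force: 73.1
```

```bash
python3 -m creep '0 0 0 0 0 -10 -1;0 0 0 0 0 -25 -1;0 0 0 0 0 -50 -1;0 0 0 0 0 -75 -1;0 0 0 0 0 -95 -1;0 0 0 0 0 -105 -1;0 0 0 0 0 -105 -1;0 0 0 0 0 -105 -1'; python3 plan.py 0.461 0.272 0.11 150
python3 - <<'E'
from h import *
p,d=grab_frame('scene');save('s3',cv2.resize(p[150:310,130:370],None,fx=3,fy=3))
E
```

```text
clock: 21.75
tcp_pos: [0.6242, -0.0943, 0.1076]
orientation: [-2.711, -1.585, 0.002]
contact_force: [-1.2, 0.2, -4.2]
grip_width: 0.0542
gripper_force: 74.7
rot [-1.000e-03 -2.000e-03 -3.131e+00] shift mm [ 239.1 -321.9   -2.1]
rot [-0.001  0.001  0.011] shift mm [ 239.1 -321.9   -2.1]
t 21.75 j7 -0.15 tcp [ 0.6242 -0.0943  0.1076] F [-1.2  0.2 -4.2] w 0.0542 gf 74.7
```

View pics/s3.png

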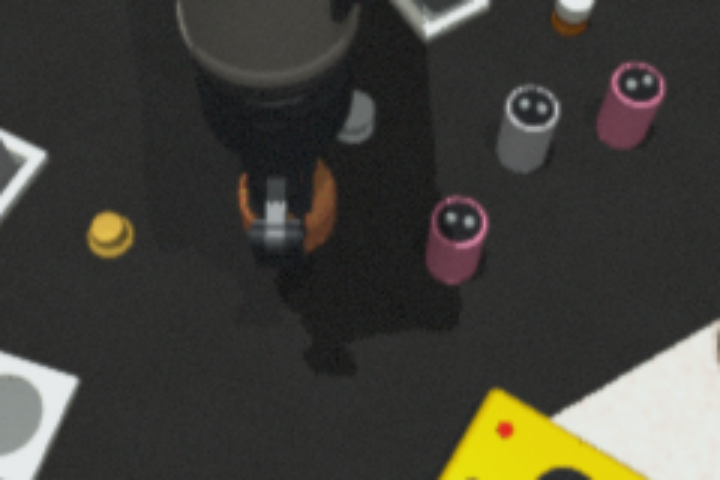

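The crop shows the toroid held level at (288,205). Carry it to the big round nest.

```bash
python3 -m creep '0 0 0 15 -20 0 -1;0 0 0 43 -58 0 -1;0 0 0 75 -101 0 -1;0 0 0 107 -144 0 -1;0 0 0 139 -187 0 -1;0 0 0 171 -230 0 -1;0 0 0 200 -269 0 -1;0 0 0 222 -299 0 -1;0 0 0 235 -316 0 -1;0 0 0 239 -322 0 -1' && python3 -m creep '0 0 0 0 0 0 -1;0 0 0 0 0 0 -1;0 0 0 0 0 0 -1;0 0 0 0 0 0 -1'; python3 plan.py 0.4605 0.2705 0.035 150
```

```text
clock: 23.05
tcp_pos: [0.4607, 0.273, 0.1079]
orientation: [-2.71, -1.589, 0.002]
contact_force: [0.1, -0.2, -3.5]
grip_width: 0.0542
gripper_force: 74.9
clock: 23.55
tcp_pos: [0.462, 0.2711, 0.1086]
orientation: [2.713, 1.584, 0.0]
contact_force: [-0.1, 0.6, -2.8]
grip_width: 0.0542
gripper_force: 74.9
rot [-0.     0.    -3.132] shift mm [-1.3 -1.  73.6]
rot [0.    0.    0.009] shift mm [-1.3 -1.  73.6]
t 23.55 j7 -0.87 tcp [0.462  0.2711 0.1086] F [-0.1  0.6 -2.8] w 0.0542 gf 74.9
```

```bash
python3 -m creep '0 0 0 -1 -1 20 -1;0 0 0 -1 -1 45 -1;0 0 0 -1 -1 65 -1;0 0 0 -1 -1 75 -1;0 0 0 -1 -1 80 -1;0 0 0 -1 -1 80 -1;0 0 0 -1 -1 80 -1' ; python3 plan.py 0.461 0.2705 0.0084 150
```

```text
clock: 24.42
tcp_pos: [0.4607, 0.2717, 0.0291]
orientation: [-2.712, -1.585, -0.002]
contact_force: [0.7, 0.6, -3.5]
grip_width: 0.0541
gripper_force: 74.8
rot [ 2.000e-03  1.000e-03 -3.131e+00] shift mm [-0.9  0.8 20.7]
rot [ 0.    -0.001  0.011] shift mm [-0.9  0.8 20.7]
t 24.43 j7 -0.79 tcp [0.4607 0.2717 0.0291] F [ 0.7  0.6 -3.5] w 0.0541 gf 74.8
```

```bash
python3 -m creep '0 0 0 -0.9 0.8 7 -1;0 0 0 -0.9 0.8 13 -1;0 0 0 -0.9 0.8 17 -1;0 0 0 -0.9 0.8 19.5 -1;0 0 0 -0.9 0.8 21 -1;0 0 0 -0.9 0.8 21 -1;0 0 0 -0.9 0.8 21 -1'
```

```text
clock: 25.3
tcp_pos: [0.4604, 0.2701, 0.0084]
orientation: [-2.712, -1.584, 0.0]
contact_force: [-3.5, -1.9, 8.9]
grip_width: 0.0538
gripper_force: 76.2
```

Seated with contact. Release, rise, and go to the capacitor.

```bash
python3 -m creep '0 0 0 0 0 0 0.5;0 0 0 0 0 0 1;0 0 0 0 0 0 1;0 0 0 0 0 0 1;0 0 0 0 0 0 1;0 0 0 0 0 -20 1;0 0 0 0 0 -50 1;0 0 0 0 0 -90 1;0 0 0 0 0 -130 1;0 0 0 0 0 -130 1' ; python3 plan.py 0.6145 0.0945 0.13 170
```

```text
clock: 26.55
tcp_pos: [0.4623, 0.2713, 0.1403]
orientation: [-2.711, -1.584, -0.009]
contact_force: [0.7, -0.2, -0.6]
grip_width: 0.0855
gripper_force: 0.0
rot [-0.007 -0.004  2.803] shift mm [-79.4 219.4  10.2]
rot [ 0.003 -0.005 -0.339] shift mm [-79.4 219.4  10.2]
t 26.55 j7 -0.89 tcp [0.4623 0.2713 0.1403] F [ 0.7 -0.2 -0.6] w 0.0855 gf 0.0
```

```bash
python3 -m creep '0 0 -0.05 -10 28 2 1;0 0 -0.13 -27 75 4 1;0 0 -0.21 -44 122 6 1;0 0 -0.28 -60 165 8 1;0 0 -0.339 -72 198 10 1;0 0 -0.339 -79.4 219.4 10 1;0 0 -0.339 -79.4 219.4 10 1;0 0 -0.339 -79.4 219.4 10 1;0 0 -0.339 -79.4 219.4 10 1;0 0 -0.339 -79.4 219.4 10 1'; python3 plan.py 0.6145 0.0945 0.015 170
python3 - <<'E'
from meas import *
m=camera_model('wrist');p,d=grab_frame('wrist');save('w4',p)
w=pts(d,m);z=w[...,2];mk=(abs(z-.06)<.008)&(abs(w[...,0]-.6145)<.035)&(abs(w[...,1]-.0945)<.035)
mk=cv2.morphologyEx(mk.astype(np.uint8),3,np.ones((5,5)))
print(np.round(fit(mk,m,.06),3))
E
```

```text
clock: 27.8
tcp_pos: [0.6123, 0.0944, 0.1275]
orientation: [-2.404, -2.022, -0.0]
contact_force: [0.4, -0.2, 1.6]
grip_width: 0.0851
gripper_force: 0.0
rot [ 1.00e-03 -0.00e+00 -3.14e+00] shift mm [  0.4   2.2 112.5]
rot [-0.    -0.     0.002] shift mm [  0.4   2.2 112.5]
t 27.8 j7 -0.17 tcp [0.6123 0.0944 0.1275] F [ 0.4 -0.2  1.6] w 0.0851 gf 0.0
[ 0.612  0.098 36.206 34.659 81.293]
```

View pics/w4.png

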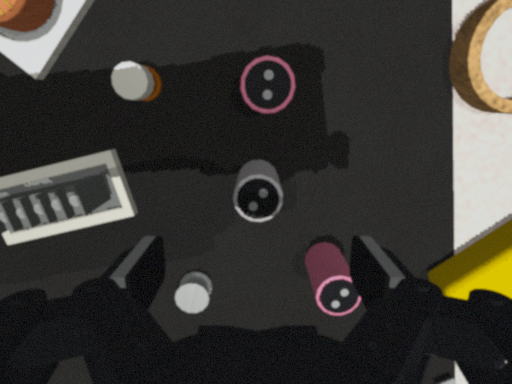

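The wrist view shows the bare can at px (258,190), with pink cans at (267,85) and (338,290). I'll check the clearance of the second one before descending.

Run:
```python
from meas import *
for cam in ['top','scene']:
    D=np.load(cam+'0.npz');p,d=D['p'].astype(int),D['d'];m=camera_model(cam);w=pts(d,m)
    mk=(abs(w[...,2]-.061)<.006)&(w[...,0]>.5)&(w[...,0]<.75)&(abs(w[...,1])<.25)
    n,l,st,ce=cv2.connectedComponentsWithStats(mk.astype(np.uint8))
    for i in range(1,n):
        if st[i,4]>60: print(cam,st[i,4],np.round(ce[i]*1.5625),np.round(fit(l==i,m,.06),3))
t=np.array([.614,.096])
for yaw in (-10,-20,0,10,20,30):
    a=np.radians(yaw);e=np.array([np.cos(a),np.sin(a)]);n=np.array([-e[1],e[0]])
    print(yaw,[np.round([(q-t)@e,(q-t)@n],3) for q in (np.array([.628,.167]),np.array([.65,.01]))])
```

```text
top 221 [398. 209.] [ 6.6100e-01  7.0000e-03  3.5253e+01  3.3674e+01 -4.2774e+01]
top 223 [278. 227.] [ 0.633  0.169 35.637 33.096 46.768]
top 222 [332. 242.] [ 0.614  0.094 34.6   34.054  1.545]
scene 223 [534. 278.] [  0.634   0.169  36.561  35.766 -28.96 ]
scene 225 [479. 291.] [  0.614   0.096  37.01   35.73  -73.929]
scene 258 [441. 350.] [ 6.6200e-01  8.0000e-03  3.6310e+01  3.2734e+01 -3.1297e+01]
-10 [array([0.001, 0.072]), array([ 0.05 , -0.078])]
-20 [array([-0.011,  0.072]), array([ 0.063, -0.069])]
0 [array([0.014, 0.071]), array([ 0.036, -0.086])]
10 [array([0.026, 0.067]), array([ 0.021, -0.091])]
20 [array([0.037, 0.062]), array([ 0.004, -0.093])]
30 [array([0.048, 0.054]), array([-0.012, -0.092])]
```

```bash
python3 -m creep '0 0 0 1.3 1.2 25 1;0 0 0 1.3 1.2 50 1;0 0 0 1.3 1.2 75 1;0 0 0 1.3 1.2 95 1;0 0 0 1.3 1.2 110 1;0 0 0 1.3 1.2 112 1;0 0 0 1.3 1.2 112 1;0 0 0 1.3 1.2 112 1' ; python3 plan.py 0.614 0.0955 0.015 170; python3 -m creep '0 0 0 0 0 0 0.3;0 0 0 0 0 0 -1;0 0 0 0 0 0 -1;0 0 0 0 0 0 -1;0 0 0 0 0 0 -1;0 0 0 0 0 0 -1;0 0 0 0 0 0 -1' 50
```

```text
clock: 28.85
tcp_pos: [0.6148, 0.0945, 0.0164]
orientation: [2.406, 2.019, 0.002]
contact_force: [0.3, -0.1, 0.1]
grip_width: 0.0853
gripper_force: 0.0
rot [ 1.000e-03  2.000e-03 -3.141e+00] shift mm [ 0.9 -1.   1.4]
rot [ 0.001 -0.001  0.   ] shift mm [ 0.9 -1.   1.4]
t 28.85 j7 -0.11 tcp [0.6148 0.0945 0.0164] F [ 0.3 -0.1  0.1] w 0.0853 gf 0.0
clock: 29.72
tcp_pos: [0.6143, 0.0945, 0.0158]
orientation: [2.406, 2.02, 0.001]
contact_force: [-1.1, -0.1, 5.4]
grip_width: 0.035
gripper_force: 50.1
```

```bash
python3 -m creep '0 0 0 0 0 -12 -1;0 0 0 0 0 -30 -1;0 0 0 0 0 -60 -1;0 0 0 0 0 -90 -1;0 0 0 0 0 -115 -1;0 0 0 0 0 -120 -1;0 0 0 0 0 -120 -1;0 0 0 0 0 -120 -1'; python3 plan.py 0.6175 -0.298 0.13 170
```

```text
clock: 30.72
tcp_pos: [0.6133, 0.0944, 0.1345]
orientation: [-2.405, -2.02, 0.003]
contact_force: [0.5, -0.2, -1.4]
grip_width: 0.0347
gripper_force: 49.9
rot [-1.000e-03 -3.000e-03 -3.141e+00] shift mm [-385.7   72.     4.6]
rot [-0.002  0.001  0.001] shift mm [-385.7   72.     4.6]
t 30.73 j7 -0.17 tcp [0.6133 0.0944 0.1345] F [ 0.5 -0.2 -1.4] w 0.0347 gf 49.9
```

```bash
python3 -m creep '0 0 0 -24 4.5 0 -1;0 0 0 -70 13 0 -1;0 0 0 -122 23 1 -1;0 0 0 -174 32 2 -1;0 0 0 -226 42 3 -1;0 0 0 -278 52 4 -1;0 0 0 -325 61 4 -1;0 0 0 -360 67 4 -1;0 0 0 -380 71 4 -1;0 0 0 -386 72 4 -1' && python3 -m creep '0 0 0 0 0 0 -1;0 0 0 0 0 0 -1;0 0 0 0 0 0 -1;0 0 0 0 0 0 -1'; python3 plan.py 0.6175 -0.298 0.035 170
```

```text
clock: 31.98
tcp_pos: [0.6177, -0.2989, 0.1308]
orientation: [-2.407, -2.018, 0.001]
contact_force: [0.3, 0.3, -1.3]
grip_width: 0.035
gripper_force: 49.9
clock: 32.48
tcp_pos: [0.6185, -0.2975, 0.1316]
orientation: [-2.405, -2.021, -0.0]
contact_force: [0.0, -0.0, -0.9]
grip_width: 0.0348
gripper_force: 49.9
rot [ 0.    0.   -3.14] shift mm [-0.7 -0.9 96.6]
rot [ 0.    -0.     0.001] shift mm [-0.7 -0.9 96.6]
t 32.48 j7 0.45 tcp [ 0.6185 -0.2975  0.1316] F [ 0.  -0.  -0.9] w 0.0348 gf 49.9
```

```bash
python3 -m creep '0 0 0 -1 -0.9 20 -1;0 0 0 -1 -0.9 45 -1;0 0 0 -1 -0.9 70 -1;0 0 0 -1 -0.9 85 -1;0 0 0 -1 -0.9 92 -1;0 0 0 -1 -0.9 92 -1;0 0 0 -1 -0.9 92 -1' ; python3 plan.py 0.6175 -0.2985 0.0198 170
```

```text
clock: 33.35
tcp_pos: [0.6177, -0.2994, 0.0404]
orientation: [2.405, 2.019, 0.001]
contact_force: [0.1, -0.1, -0.9]
grip_width: 0.0348
gripper_force: 49.9
rot [-1.000e-03  2.000e-03 -3.141e+00] shift mm [ 0.9 -0.4 20.6]
rot [0.002 0.    0.   ] shift mm [ 0.9 -0.4 20.6]
t 33.35 j7 0.49 tcp [ 0.6177 -0.2994  0.0404] F [ 0.1 -0.1 -0.9] w 0.0348 gf 49.9
```

```bash
python3 -m creep '0 0 0 0.5 -0.4 7 -1;0 0 0 0.5 -0.4 13 -1;0 0 0 0.5 -0.4 17 -1;0 0 0 0.5 -0.4 19.5 -1;0 0 0 0.5 -0.4 21 -1;0 0 0 0.5 -0.4 21 -1;0 0 0 0.5 -0.4 21 -1'
```

```text
clock: 34.22
tcp_pos: [0.6167, -0.2984, 0.0198]
orientation: [-2.406, -2.019, -0.001]
contact_force: [-4.3, 2.6, 10.9]
grip_width: 0.0348
gripper_force: 51.1
```

```bash
python3 -m creep '0 0 0 0 0 0 0.2;0 0 0 0 0 0 1;0 0 0 0 0 0 1;0 0 0 0 0 0 1;0 0 0 0 0 0 1;0 0 0 0 0 -25 1;0 0 0 0 0 -60 1;0 0 0 0 0 -110 1;0 0 0 0 0 -150 1;0 0 0 0 0 -180 1' && python3 -m creep '0 0 0 40 0 0 1;0 0 0 90 0 0 1;0 0 0 140 0 0 1;0 0 0 190 0 0 1;0 0 0 240 0 0 1;0 0 0 280 0 0 1;0 0 0 300 0 0 1;0 0 0 300 0 0 1;0 0 0 300 0 0 1;0 0 0 300 0 0 1'
cat > chk.py <<'E'
from meas import *
T=dict(heat=(.4535,-.268,.044,'rect'),term=(.437,.1105,.048,'long'),toro=(.461,.272,.040,'big'),capa=(.6175,-.298,.064,'small'))
for cam in ['top','scene']:
    p,d=grab_frame(cam);save(cam+'_end',cv2.resize(p,(800,600)));m=camera_model(cam);w=pts(d,m);z=w[...,2]
    for k,(x,y,h,_) in T.items():
        mk=(abs(z-h)<.008)&(np.hypot(w[...,0]-x,w[...,1]-y)<.065);mk=cv2.morphologyEx(mk.astype(np.uint8),3,np.ones((3,3)))
        if mk.sum()<40: print(cam,k,'hidden');continue
        q=fit(mk,m,h);zz=np.percentile(z[mk>0],[10,50,90])
        print(cam,k,np.round(q,3),'off mm',np.round([(q[0]-x)*1e3,(q[1]-y)*1e3],1),'z',np.round(zz,3))
E
python3 chk.py
```

```text
clock: 35.48
tcp_pos: [0.6172, -0.2988, 0.2007]
orientation: [2.405, 2.019, 0.002]
contact_force: [0.3, 0.4, 0.7]
grip_width: 0.0854
gripper_force: 0.0
clock: 36.72
tcp_pos: [0.6686, -0.0057, 0.1987]
orientation: [2.409, 2.015, -0.001]
contact_force: [0.5, 0.0, -0.0]
grip_width: 0.0855
gripper_force: 0.0
top heat [  0.453  -0.267  71.582  41.277 -57.424] off mm [-0.1  1. ] z [0.025 0.041 0.045]
top term hidden
top toro hidden
top capa [  0.617  -0.297  36.019  34.254 -88.467] off mm [-0.5  1.4] z [0.063 0.065 0.067]
scene heat [  0.454  -0.265  71.838  45.464 -57.252] off mm [0.9 2.6] z [0.039 0.043 0.045]
scene term [ 0.416  0.108 53.729 24.989 -2.597] off mm [-20.7  -2. ] z [0.039 0.043 0.049]
scene toro [  0.48    0.282  46.899  11.767 -49.723] off mm [19.4  9.8] z [0.036 0.04  0.042]
scene capa [  0.618  -0.296  37.152  34.835 -20.469] off mm [0.7 2.5] z [0.062 0.065 0.067]
```

View pics/top_end.png

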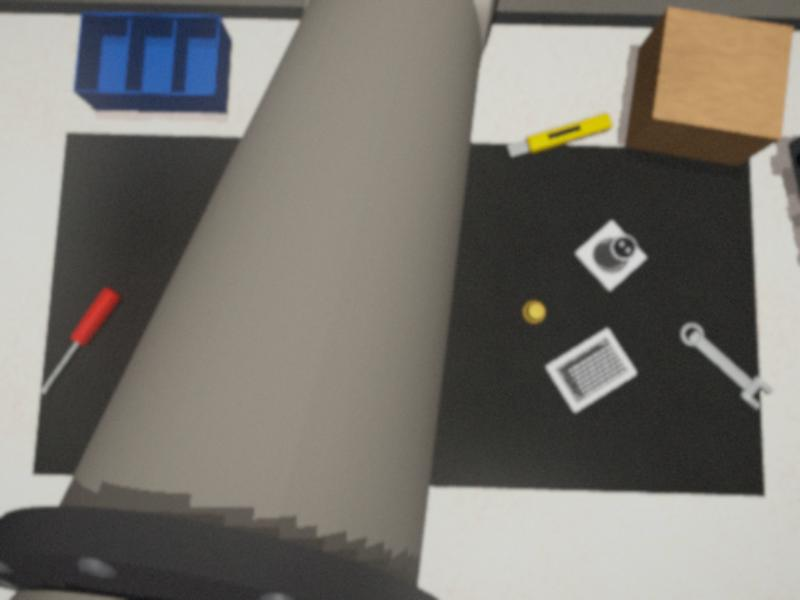

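View pics/scene_end.png

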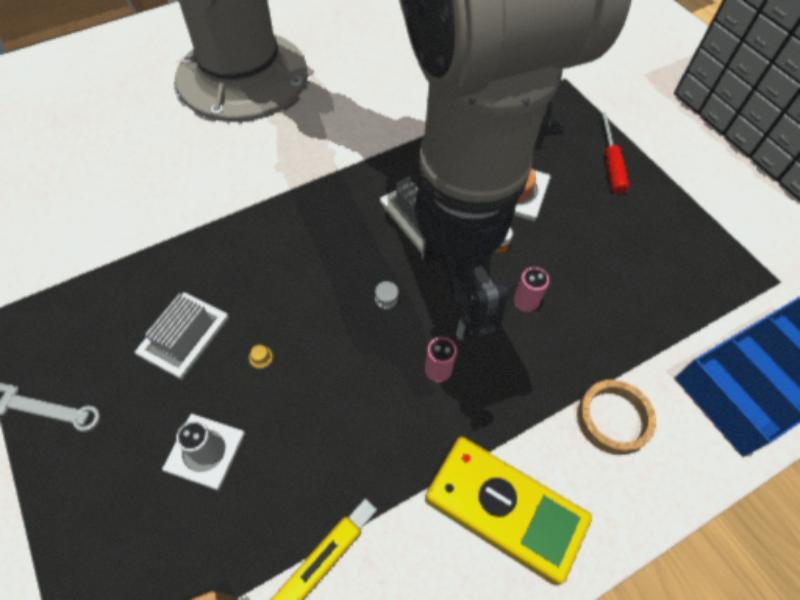

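The heat sink at top px (595,365) and the capacitor at (622,248) are upright in their pockets, within 3 mm of centre. The arm hides the other two parts, so I'll move it aside.

```bash
python3 -m creep '0 0 0 -40 0 -10 1;0 0 0 -90 0 -20 1;0 0 0 -140 0 -30 1;0 0 0 -190 0 -30 1;0 0 0 -240 0 -30 1;0 0 0 -280 0 -30 1;0 0 0 -300 0 -30 1;0 0 0 -300 0 -30 1;0 0 0 -300 0 -30 1;0 0 0 -300 0 -30 1'
python3 chk.py
```

```text
clock: 38.08
tcp_pos: [0.6178, -0.2961, 0.2283]
orientation: [-2.402, -2.023, -0.001]
contact_force: [-0.1, -0.1, -0.2]
grip_width: 0.0854
gripper_force: 0.0
top heat [  0.453  -0.267  71.582  41.277 -57.424] off mm [-0.1  1. ] z [0.025 0.041 0.045]
top term [ 0.437  0.11  87.797 23.237  2.474] off mm [-0.3 -0.2] z [0.038 0.041 0.049]
top toro [  0.462   0.268  54.621  53.806 -42.308] off mm [ 0.6 -3.7] z [0.038 0.04  0.042]
top capa [  0.617  -0.296  38.027  34.254 -88.467] off mm [-0.5  2.4] z [0.062 0.065 0.067]
scene heat [  0.454  -0.266  72.106  45.518 -57.252] off mm [1.  2.5] z [0.039 0.043 0.046]
scene term [ 0.438  0.11  95.958 28.023  3.564] off mm [ 0.7 -0.1] z [0.038 0.043 0.049]
scene toro [  0.464   0.269  60.17   54.122 -48.423] off mm [ 2.7 -3.3] z [0.036 0.041 0.043]
scene capa [ 0.618 -0.295 37.828 34.928 11.652] off mm [0.5 2.6] z [0.062 0.065 0.067]
```

View pics/top_end.png

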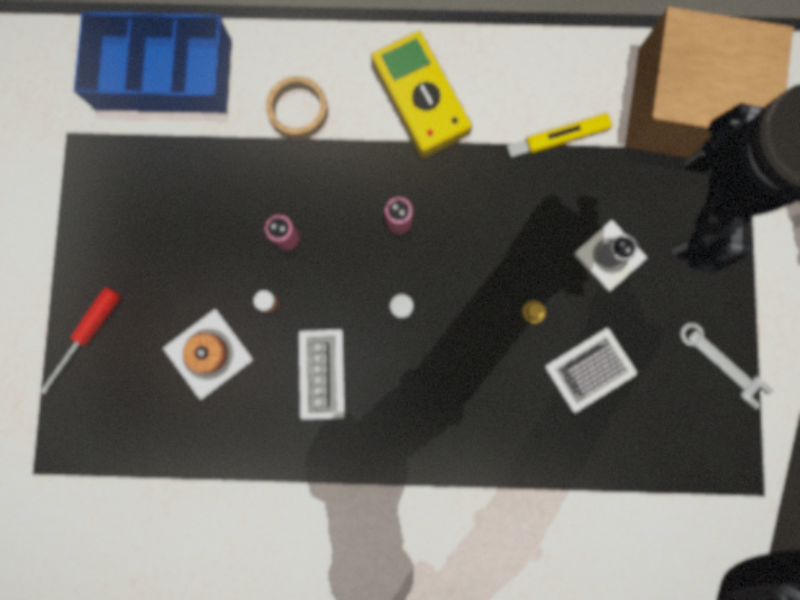

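The top view shows all four parts seated: toroid at (205,353), terminal block at (321,373), heat sink at (597,365) and capacitor at (622,248). Each is within 5 mm of its pocket's centre, and the tops are at seated height. The arm is clear, so I'll hand in.

```bash
python3 -m creep '0 0 0 0 0 0 1;0 0 0 0 0 0 1;0 0 0 0 0 0 1;0 0 0 0 0 0 1' && python3 -c "from bench import r; print(r.hand_in())"
```

```text
clock: 38.67
tcp_pos: [0.6168, -0.2985, 0.2285]
orientation: [-2.406, -2.02, -0.0]
contact_force: [-0.7, -0.0, 1.2]
grip_width: 0.0852
gripper_force: 0.0
the job is handed in; nothing more can be done
None
```

The job is handed in at 38.7 s: all four parts measured upright on the floor of their own pockets, within 5 mm of centre, with the arm clear and the pink cans untouched; no verdict was returned.

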